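# Put the vessels on their proper stations

### The job

The three vessels on the stations in front of the robot each stand on the wrong one (the other bottles and beaker farther off on the bench are not part of this): put the beaker in the middle of the stirrer's round plate, the small amber bottle in the middle of the balance's square pan, and the tall white bottle in the middle of the round drip tray. Every station holds only one vessel, and the empty rubber mat may serve as a free spot on the way. Keep the vessels upright, and leave the timer and the petri dish where they are.

Things in the scene. Friction and masses are not known exactly. Their poses are not given: they have to be found in the camera images.
- beaker: Clear open glass beaker, 67 mm tall, body 48 mm across, rim flared to 53 mm (from 61 mm up); about 60 g. Origin: centre of its underside; z up. At the start it stands on the drip tray. Can be gripped from above across its body.
- amber_bottle: Small amber-brown round bottle, body 48 mm across, 90 mm tall with its black cap (cap 30 mm across, the top 14 mm; it does not come off); about 110 g. Origin: centre of its underside; z up. At the start it stands on the stirrer's plate. Can be gripped from above across its body, about 52 mm up.
- white_bottle: Tall white round bottle with a teal cap, body 66 mm across, 153 mm tall; the cap is 41 mm across and takes up the top 24 mm (129 to 153 mm up; it does not come off); about 270 g. Origin: centre of its underside; z up. At the start it stands on the balance's pan. Can be gripped by its cap from above.
- stirrer: Fixed slim stirrer: white housing 128 x 116 mm with a round white plate 90 mm across, the plate's top 36 mm above the bench and 6 mm above the housing. Origin: on the bench, straight below the plate's centre; its -x side has a knob and display and reaches 84 mm from the origin, the other sides 54 (+x) and 58 mm (y).
- balance: Fixed flat grey balance: housing 150 x 112 mm with a square steel pan 92 x 92 mm, the pan's top 34 mm above the bench. Origin: on the bench, straight below the pan's centre; its -x side has the display and reaches 94 mm from the origin, the other sides 56 mm.
- drip_tray: Fixed round grey drip tray, 112 mm across, with a rim 10 mm high and 4 mm thick; its inner floor is 3 mm above the bench and 104 mm across at the rim. Origin: on the bench, below its centre.
- mat: Fixed black rubber mat, 130 x 130 x 3 mm, empty at the start: the free spot. Origin: on the bench, below its centre. Its top is 3 mm above the bench.
- timer: Loose white bench timer, 60 x 68 mm, 21 mm high, lying flat; not to be disturbed. Origin: centre of its underside.
- petri: Loose closed petri dish, 62 mm across, 15 mm high, lying flat; not to be disturbed. Origin: centre of its underside.
Not all that is in view belongs to the job. Leave any purple look-alike of the white_bottle alone.

How it is judged:
At the end, for the whole second after the job is handed in: Beaker on the stirrer's plate, amber bottle on the balance's pan, white bottle in the drip tray: each centre within 15 mm (horizontally) of the station's centre, at the height of the plate, pan or tray floor within 5 mm, upright within 0.08 rad, at rest (horizontal distance between beaker and stirrer below 0.015 m and z of beaker in the frame of stirrer between 0.031 and 0.041 m and angle between each of beaker, amber_bottle, white_bottle's own z axis and vertical below 0.08 rad and linear speed of each of beaker, amber_bottle, white_bottle below 0.02 m/s and angular speed of each of beaker, amber_bottle, white_bottle below 0.2 rad/s and horizontal distance between amber_bottle and balance below 0.015 m and z of amber_bottle in the frame of balance between 0.029 and 0.039 m and horizontal distance between white_bottle and drip_tray below 0.015 m and z of white_bottle in the frame of drip_tray between -0.002 and 0.008 m); the robot touches nothing.
It fails at once if the beaker is tipped over (angle between beaker's own z axis and vertical above 0.6 rad).
It fails at once if the amber bottle is tipped over (angle between amber_bottle's own z axis and vertical above 0.6 rad).
It fails at once if the white bottle is tipped over (angle between white_bottle's own z axis and vertical above 0.6 rad).
It fails at once if the timer is moved more than 30 mm from its place (distance of timer from where it was at the start of the episode above 0.03 m).
It fails at once if the petri dish is moved more than 30 mm from its place (distance of petri from where it was at the start of the episode above 0.03 m).
It also fails if it takes over 115 s, if anything falls off the work surface, if the arm or the gripper's body presses on something with over 40 N, if the wrist force passes 120 N, or if a joint passes its speed limit or range.

### The arm

A 6-joint arm with a two-finger parallel gripper is mounted at the origin on a cart in front of the work surface, level with it; the furniture and walls round the work are solid. World frame = base frame: x ahead of the robot, y to its left, z up, the work surface at z = 0. Lengths are in m, angles in rad, forces in N, time in s.
With the tool pointing down it reaches from about 0.25 to 0.725 m from the base axis. Payload 4 kg.
Tool frame: the origin (TCP) lies on the centre line of the jaws, within the pads' length; the fingertips stand 17 mm ahead of it and the grasp point (between the pads) lies 2 mm behind it; z points along the fingers, x is the direction in which the jaws open and shut, and the axes are right-handed (so a half turn about z gives the same grasp; the last joint's range is limited). The gripper opens to 85 mm and grips with 20 to 120 N. Pads are 22 mm wide; open, the fingers measure 114 mm over their backs; the gripper's body (76 mm by 85 mm) begins 54 mm behind the grasp point. The pads swing forward as they close: fully open they stand 13 mm farther back than shut.
Start: joints at [1.234, 0.241, 0.005, 1.335, 0, 1.571], TCP at [0.165, 0.472, 0.248] pointing down, gripper open.
Joint ranges: [-2.72, 2.72], [-1.05, 1.87], [-1.09, 1.28], [-1.99, 2.15], [-1.42, 1.44], [-3.14, 3.14]. Speed limits (rad/s): [2.79, 2.79, 3.14, 3.14, 3.14, 3.14].

### API

Orientations are given as a unit quaternion [x, y, z, w].
In Python, from workcell import bot gives the robot as it stands.
- The arm moves only by the tool jog_arm, never from a script. Its arguments are lists of equal length, an entry for each row: "jaw": the closure, from 0 (fully open) to 1 (shut); "linear": the shift along the tool's x, y, z in m, a list of three; "delta_rot": the turn, a rotation vector about the tool's x, y, z in degrees, a list of three. A call has exactly 8 rows; each row is the pose to reach, as a shift and turn from the pose commanded when the call began, along the tool's axes at that moment; what a row does not reach only later rows make up. A row lasts 1/12 s, in which the tool goes at most 41.7 mm and 7.16 degrees, less where a joint would pass 70% of its speed; a pose out of reach is approached as far as the arm can. A call with a gripper value outside its range is refused whole. The fingers move at their own pace and stop on an object; the grip force is fixed at half the most. Time passes only in rows, so rows that repeat a pose let the fingers close, or fill a call up. It gives the time, the measured TCP pose, the force and the opening at its end, in the units of the state.
- bot.get_obs(): the state, without advancing time (a new reading comes with each control period).
- bot.camera(name): name is "scene" or "top" or "wrist"; returns (picture, depth): 420x560x3 uint8, red, green, blue; 420x560 float32, m along the optical axis (not along the pixel's ray), 0 where there is no reading.
- bot.calibration(name): a dict with "fovy" (degrees; the focal length in pixels is half the picture's height over the tangent of half this angle, whatever the lens; pixels are square), "cx", "cy" (the principal point, pixels), "origin" and "orientation" of the camera in the world. Camera axes: x right, y down, z forward; pixel columns grow to the right and rows downward; lengths in m; the calibration is good to about 2 mm. The wrist camera is an equidistant fisheye: a pixel r from the principal point sees the ray r / f radians off the axis. A picture is of the moment at which its call begins: read the wrist's pose just before it. calibration takes no time and is no camera call; for the wrist camera it gives the pose at the moment of the call.
- bot.job_done(): hands the job in, once; it reports no verdict.
The state is a dict: "clock": time; "joint_pos": joint angles; "joint_vel": joint speeds; "tau": joint torques, N m; "eef_pos": TCP position; "tool_rot": TCP orientation; "ft_force": force on the tool from outside, world axes, zero at the start; "ft_torque": the same for the moment, N m; "grip_width": finger opening in m.
Only numpy, scipy, OpenCV 4.12 (cv2) and the standard library are available. Lean on these libraries where they do the work, as an engineer would, in place of code of your own. Each camera call takes 0.05 s, during which the arm holds its last target.

## Working session

There is one attempt and no reset: what is moved stays moved. The work goes in short steps, Python scripts to look and compute and a tool call to move; the robot and the scene stay as the last step left them, time stands still between calls to the robot, and variables do not carry over. Pictures are saved under pics/ and viewed, and the job is handed in when it is done.

Besides the shell and the picture viewer there is one more tool, called after "Request:" as a command line: name --argument value ..., lists and objects as JSON in quotes. jog_arm: Moves the arm, as the interface text tells. Its arguments: {"type":"object","properties":{"jaw":{"type":"array","items":{"type":"number"}},"linear":{"type":"array","items":{"type":"array","items":{"type":"number"}}},"delta_rot":{"type":"array","items":{"type":"array","items":{"type":"number"}}}},"required":["jaw","linear","delta_rot"]}

```bash
mkdir -p pics; ls
python3 - <<'E'
from workcell import bot
import cv2,numpy as np
print(bot.get_obs())
for n in ("scene","top","wrist"):
    c=bot.calibration(n);print(n,c)
    p,d=bot.camera(n)
    cv2.imwrite(f"pics/{n}0.png",p[:,:,::-1]); np.savez(f"pics/{n}0.npz",p=p,d=d,c=np.array(c,dtype=object))
E
```

```text
pics
{'clock': 0.0, 'joint_pos': array([1.23398040e+00, 2.41361867e-01, 3.70030969e-03, 1.33517125e+00,
       3.52688302e-06, 1.57081400e+00]), 'joint_vel': array([ 3.37902976e-04,  4.19970013e-04,  6.33841574e-05, -9.21172908e-04,
       -6.94043979e-04, -1.22527869e-04]), 'tau': array([ 4.84125303e-04, -3.72318649e+01,  2.52407598e+01,  1.71703252e-02,
        1.28664656e-04,  7.20194805e-06]), 'eef_pos': array([0.16504344, 0.47134241, 0.2474293 ]), 'tool_rot': array([ 8.15628258e-01,  5.78575412e-01, -8.31515588e-04,  5.87705275e-04]), 'ft_force': array([-0.11590542,  0.10864252, -0.40398558]), 'ft_torque': array([0.01943637, 0.00560119, 0.00239028]), 'grip_width': 0.08564847104724471}
scene {'fovy': 54.15085870697302, 'cx': 282.6111773664788, 'cy': 215.32787913016594, 'origin': array([ 0.01535946, -0.67493749,  0.71692615]), 'orientation': array([ 0.84050597, -0.26226999,  0.14028754, -0.45286154])}
top {'fovy': 50.596334504038, 'cx': 275.23346412156286, 'cy': 213.4923366377712, 'origin': array([0.4048882 , 0.1171646 , 1.04561424]), 'orientation': array([ 0.70556191, -0.70485419,  0.05619415, -0.04695941])}
wrist {'fovy': 65.70646984690485, 'cx': 283.12408074478344, 'cy': 212.16020820210588, 'origin': array([0.09828666, 0.49600466, 0.37239528]), 'orientation': array([0.80707517, 0.57276833, 0.08249775, 0.11730403])}
```

View pics/top0.png

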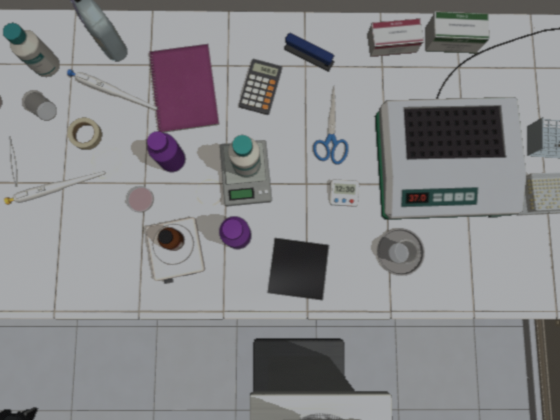

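View pics/scene0.png

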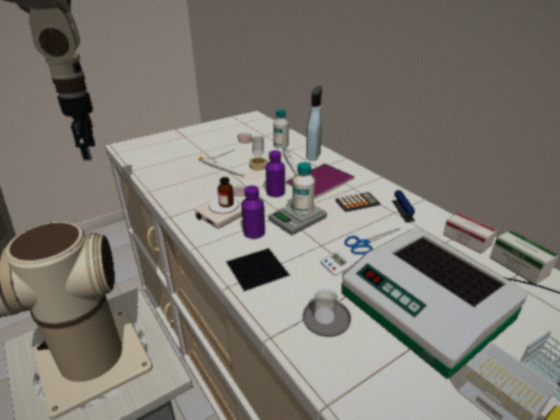

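View pics/wrist0.png

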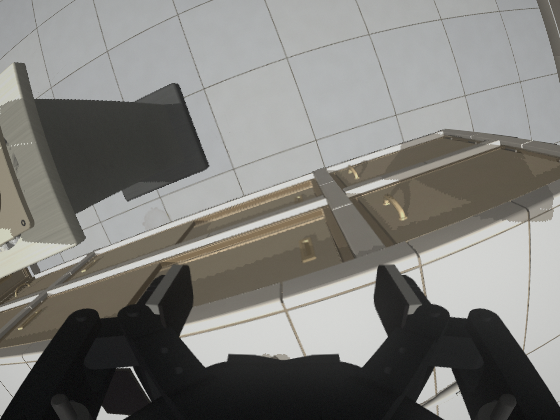

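```bash
cat > h.py <<'E'
import numpy as np,cv2
from scipy.spatial.transform import Rotation as R
def f(c): return 210/np.tan(np.radians(c['fovy'])/2)
def proj(c,P):
    p=R.from_quat(c['orientation']).inv().apply(np.atleast_2d(P)-c['origin'])
    return np.c_[p[:,0]/p[:,2]*f(c)+c['cx'],p[:,1]/p[:,2]*f(c)+c['cy']]
def ray(c,uv,fish=False):
    uv=np.atleast_2d(uv).astype(float); a=(uv-[c['cx'],c['cy']])/f(c)
    if fish:
        r=np.linalg.norm(a,axis=1)+1e-12; d=np.c_[a*(np.sin(r)/r)[:,None],np.cos(r)]
    else: d=np.c_[a,np.ones(len(a))]
    return R.from_quat(c['orientation']).apply(d)
def plane(c,uv,z,fish=False):
    d=ray(c,uv,fish); return c['origin']+d*((z-c['origin'][2])/d[:,2])[:,None]
def pts(c,uv,dep):
    return c['origin']+ray(c,uv)*np.ravel(dep)[:,None]
def load(n):
    z=np.load(f"pics/{n}.npz",allow_pickle=True); return z['p'],z['d'],z['c'].item()
E
python3 - <<'E'
from h import *
for n in('top0','scene0'):
    p,d,c=load(n)
    print(n,proj(c,[[.165,.472,.248],[0,0,0],[.4,0,0]]).round(0).tolist())
    uv=np.array([[240,145],[235,232],[168,236],[400,252],[163,148],[300,300],[300,60],[20,415],[320,400],[344,192],[140,198]])
    print(np.c_[uv,pts(c,uv,d[uv[:,1],uv[:,0]])].round(3))
p,d,c=load('top0')
cv2.imwrite('pics/tc.png',cv2.resize(p[100:320,110:440,::-1],None,fx=2.4,fy=2.4,interpolation=cv2.INTER_CUBIC))
E
```

```text
top0 [[59.0, 423.0], [322.0, 465.0], [320.0, 281.0]]
[[ 2.40e+02  1.45e+02  6.69e-01  1.76e-01  1.88e-01]
 [ 2.35e+02  2.32e+02  4.98e-01  1.86e-01  1.54e-01]
 [ 1.68e+02  2.36e+02  4.93e-01  3.27e-01  1.26e-01]
 [ 4.00e+02  2.52e+02  4.67e-01 -1.89e-01  6.00e-03]
 [ 1.63e+02  1.48e+02  6.74e-01  3.39e-01  1.47e-01]
 [ 3.00e+02  3.00e+02  3.57e-01  4.60e-02  2.00e-03]
 [ 3.00e+02  6.00e+01  9.47e-01  4.20e-02  3.00e-03]
 [ 2.00e+01  4.15e+02  1.91e-01  5.12e-01  2.97e-01]
 [ 3.20e+02  4.00e+02  1.35e-01  3.00e-03 -2.00e-03]
 [ 3.44e+02  1.92e+02  6.08e-01 -5.90e-02  1.70e-02]
 [ 1.40e+02  1.98e+02  5.93e-01  4.21e-01  1.50e-02]]
scene0 [[89.0, 151.0], [92.0, 359.0], [257.0, 283.0]]
[[ 2.400e+02  1.450e+02  7.910e-01  7.720e-01  1.000e-03]
 [ 2.350e+02  2.320e+02  4.630e-01  2.250e-01  2.000e-03]
 [ 1.680e+02  2.360e+02  3.450e-01  5.170e-01 -1.400e-01]
 [ 4.000e+02  2.520e+02  6.920e-01 -1.930e-01  9.500e-02]
 [ 1.630e+02  1.480e+02  5.110e-01  9.370e-01 -1.000e-03]
 [ 3.000e+02  3.000e+02  4.540e-01 -1.110e-01  2.000e-03]
 [ 3.000e+02  6.000e+01  1.081e+00  7.440e-01  3.180e-01]
 [ 2.000e+01  4.150e+02 -1.390e-01 -5.200e-02  0.000e+00]
 [ 3.200e+02  4.000e+02  3.300e-01 -3.410e-01  2.000e-03]
 [ 3.440e+02  1.920e+02  8.930e-01  2.230e-01 -3.000e-03]
 [ 1.400e+02  1.980e+02  3.320e-01  7.510e-01 -9.500e-02]]
```

View pics/tc.png

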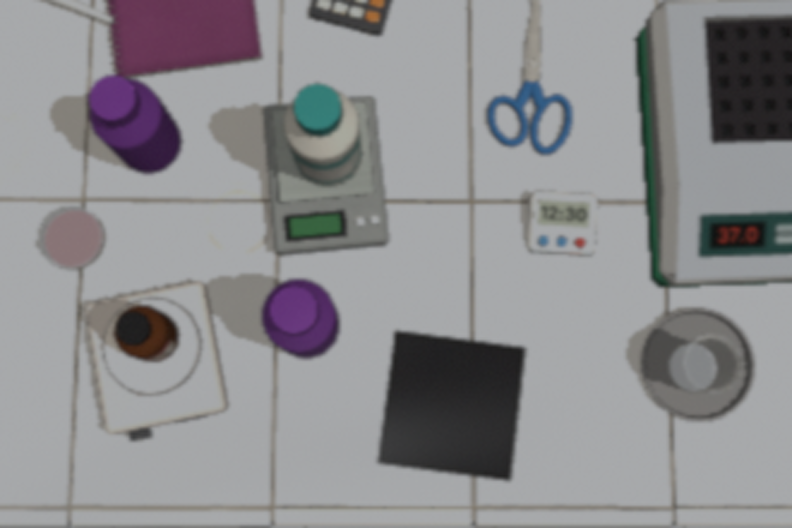

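Run:
```python
from h import *
for n in ('top0','scene0'):
    p,d,c=load(n)
    v,u=np.mgrid[0:420,0:560]; uv=np.c_[u.ravel(),v.ravel()]
    P=pts(c,uv,d); 
    hsv=cv2.cvtColor(p,cv2.COLOR_RGB2HSV).reshape(-1,3).astype(int)
    def box(x0,x1,y0,y1,z0,z1): return (P[:,0]>x0)&(P[:,0]<x1)&(P[:,1]>y0)&(P[:,1]<y1)&(P[:,2]>z0)&(P[:,2]<z1)
    def circ(name,m):
        q=P[m]; 
        if len(q)<5: print(name,'few');return
        (cx,cy),r=cv2.minEnclosingCircle(q[:,:2].astype(np.float32)); print(n,name,len(q),'circ',round(cx,4),round(cy,4),'r',round(r,4),'mean',q.mean(0).round(4),'z5/95',np.percentile(q[:,2],[5,95]).round(4))
    teal=(hsv[:,0]>75)&(hsv[:,0]<100)&(hsv[:,1]>100)
    circ('whitecap',box(.6,.75,.1,.25,.182,.2)&teal)
    circ('whitecap-all',box(.6,.75,.1,.25,.14,.2)&teal)
    circ('ambercap',box(.42,.56,.27,.42,.122,.14))
    circ('plate',box(.38,.6,.25,.45,.0335,.042))
    circ('housing',box(.35,.6,.22,.47,.02,.042))
    q=P[box(.35,.6,.22,.47,.02,.033)]; 
    for nm,b in(('stirhouse',box(.35,.6,.22,.47,.02,.042)),('bal',box(.5,.8,.08,.28,.015,.042)),('balpan',box(.5,.8,.08,.28,.0315,.042)),('mat',(hsv[:,2]<70)&box(.25,.48,-.05,.15,-.005,.01)),('timer',box(.55,.68,-.12,0,.015,.03))):
        q=P[b].astype(np.float32)
        (cx,cy),wh,a=cv2.minAreaRect(q[:,:2]);print(n,nm,len(q),np.round([cx,cy,*wh],4),round(a,1),np.percentile(q[:,2],[5,50,95]).round(4))
    circ('petri',box(.54,.65,.37,.47,.011,.02))
    circ('tray',box(.38,.56,-.28,-.1,.0055,.02))
    circ('beaker',box(.38,.56,-.28,-.1,.02,.09))
    circ('purple1',box(.42,.56,.1,.26,.12,.17)); circ('purple2',box(.6,.75,.27,.42,.12,.17))
    m=box(.5,.8,.08,.28,.015,.06); print(np.histogram(P[m][:,2],bins=np.arange(.015,.06,.002)))
```

```text
top0 whitecap 292 circ 0.6705 0.1721 r 0.0198 mean [0.6693 0.1723 0.1875] z5/95 [0.1848 0.19  ]
top0 whitecap-all 301 circ 0.6705 0.1721 r 0.0198 mean [0.6688 0.1722 0.1872] z5/95 [0.1841 0.19  ]
top0 ambercap 160 circ 0.4921 0.3333 r 0.0147 mean [0.4918 0.333  0.126 ] z5/95 [0.1227 0.1288]
top0 plate 760 circ 0.4754 0.3357 r 0.0737 mean [0.4744 0.3317 0.0365] z5/95 [0.0338 0.0395]
top0 housing 2407 circ 0.523 0.3275 r 0.1306 mean [0.4681 0.3301 0.0318] z5/95 [0.0259 0.0383]Traceback (most recent call last):
  File "<stdin>", line 21, in <module>
cv2.error: OpenCV(4.12.0) /io/opencv/modules/imgproc/src/convhull.cpp:143: error: (-215:Assertion failed) total >= 0 && (depth == CV_32F || depth == CV_32S) in function 'convexHull'
```

```bash
cat > meas.py <<'E'
from h import *
import sys
for n in ('top0','scene0'):
    p,d,c=load(n)
    d=cv2.medianBlur(d,5)
    v,u=np.mgrid[0:420,0:560]; uv=np.c_[u.ravel(),v.ravel()]
    P=pts(c,uv,d); 
    hsv=cv2.cvtColor(p,cv2.COLOR_RGB2HSV).reshape(-1,3).astype(int)
    def box(x0,x1,y0,y1,z0,z1): return (P[:,0]>x0)&(P[:,0]<x1)&(P[:,1]>y0)&(P[:,1]<y1)&(P[:,2]>z0)&(P[:,2]<z1)
    def largest(m):
        k,l,s,_=cv2.connectedComponentsWithStats(m.reshape(420,560).astype(np.uint8)); 
        return (l==1+np.argmax(s[1:,4])).ravel() if k>1 else m
    def circ(name,m):
        m=largest(m);q=P[m]; 
        if len(q)<5: print(name,'few');return
        (cx,cy),r=cv2.minEnclosingCircle(np.ascontiguousarray(q[:,:2],dtype=np.float32)); print(n,name,len(q),'circ',round(cx,4),round(cy,4),'r',round(r,4),'mean',q.mean(0).round(4),'z5/95',np.percentile(q[:,2],[5,95]).round(4))
    teal=(hsv[:,0]>75)&(hsv[:,0]<100)&(hsv[:,1]>100)
    circ('whitecap',box(.6,.75,.1,.25,.182,.2)&teal)
    circ('ambercap',box(.42,.56,.27,.42,.122,.14))
    circ('plate',box(.38,.6,.25,.45,.0335,.042))
    for nm,b in(('stirhouse',box(.35,.6,.22,.47,.02,.042)),('bal',box(.5,.8,.08,.28,.012,.042)),('balpan',box(.5,.8,.08,.28,.0315,.042)),('mat',(hsv[:,2]<70)&box(.25,.48,-.05,.15,-.008,.012)),('timer',box(.55,.68,-.12,0,.013,.03))):
        q=np.ascontiguousarray(P[largest(b)][:,:2],dtype=np.float32)
        if len(q)<5: print(nm,'few');continue
        (cx,cy),wh,a=cv2.minAreaRect(q);print(n,nm,len(q),np.round([cx,cy,*wh],4),round(a,1))
    circ('petri',box(.54,.65,.37,.47,.009,.02))
    circ('tray',box(.38,.56,-.28,-.1,.0055,.02))
    circ('beaker',box(.38,.56,-.28,-.1,.02,.09))
    circ('purple1',box(.42,.56,.1,.26,.12,.17)); circ('purple2',box(.6,.75,.27,.42,.12,.17))
E
python3 meas.py
python3 - <<'E'
from h import *
p,d,c=load('top0')
a=p[215:290,130:260,::-1];b=p[215:290,350:460,::-1];e=p[120:220,200:290,::-1]
cv2.imwrite('pics/c1.png',cv2.resize(a,None,fx=6,fy=6,interpolation=cv2.INTER_CUBIC))
cv2.imwrite('pics/c2.png',cv2.resize(b,None,fx=6,fy=6,interpolation=cv2.INTER_CUBIC))
cv2.imwrite('pics/c3.png',cv2.resize(e,None,fx=6,fy=6,interpolation=cv2.INTER_CUBIC))
E
```

```text
top0 whitecap 291 circ 0.6705 0.1726 r 0.0196 mean [0.6695 0.1723 0.1872] z5/95 [0.1852 0.1882]
top0 ambercap 154 circ 0.492 0.3335 r 0.0145 mean [0.4919 0.333  0.1256] z5/95 [0.1232 0.1269]
top0 plate 736 circ 0.4839 0.3365 r 0.0461 mean [0.4755 0.3322 0.0365] z5/95 [0.0343 0.0384]
top0 stirhouse 2389 [0.4694 0.3334 0.1388 0.1164] 12.2
top0 bal 2013 [0.6552 0.1746 0.1521 0.1121] 5.7
top0 balpan 590 [0.6743 0.1764 0.0936 0.0917] 5.8
top0 mat 2650 [0.4265 0.0504 0.1258 0.1209] 82.9
top0 timer 554 [ 0.6114 -0.06    0.065   0.0522] 86.1
top0 petri 562 circ 0.593 0.4232 r 0.0325 mean [0.5916 0.4215 0.0155] z5/95 [0.0132 0.0166]
top0 tray 268 circ 0.4649 -0.187 r 0.0278 mean [ 0.4654 -0.1897  0.009 ] z5/95 [0.006  0.0175]
top0 beaker 616 circ 0.5533 -0.2115 r 0.0688 mean [ 0.5502 -0.2053  0.0645] z5/95 [0.0308 0.0737]
top0 purple1 340 circ 0.5055 0.192 r 0.0205 mean [0.5041 0.1914 0.1515] z5/95 [0.1393 0.154 ]
top0 purple2 392 circ 0.6899 0.3516 r 0.0209 mean [0.6865 0.349  0.1483] z5/95 [0.1212 0.1542]
scene0 whitecap 71 circ 0.6718 0.1698 r 0.0185 mean [0.6688 0.167  0.1857] z5/95 [0.18
[... 253 characters left out ...]
 12.5
scene0 bal 907 [0.6537 0.174  0.149  0.1142] 6.1
scene0 balpan 199 [0.6753 0.1754 0.0912 0.0848] 2.1
scene0 mat 1332 [0.4273 0.0494 0.1254 0.1201] 82.7
scene0 timer 303 [ 0.6127 -0.0633  0.0526  0.0691] 0.1
scene0 petri 110 circ 0.5906 0.4229 r 0.0337 mean [0.5868 0.4214 0.0149] z5/95 [0.011  0.0186]
scene0 tray 160 circ 0.5479 -0.2165 r 0.0636 mean [ 0.5469 -0.2206  0.0136] z5/95 [0.0061 0.0195]
scene0 beaker 1007 circ 0.5533 -0.2118 r 0.0683 mean [ 0.5479 -0.2178  0.0534] z5/95 [0.024  0.0723]
scene0 purple1 226 circ 0.5066 0.1922 r 0.0221 mean [0.5012 0.1838 0.1413] z5/95 [0.1214 0.1532]
scene0 purple2 151 circ 0.6887 0.3505 r 0.0198 mean [0.6845 0.3433 0.1409] z5/95 [0.1226 0.1535]
```

View pics/c1.png

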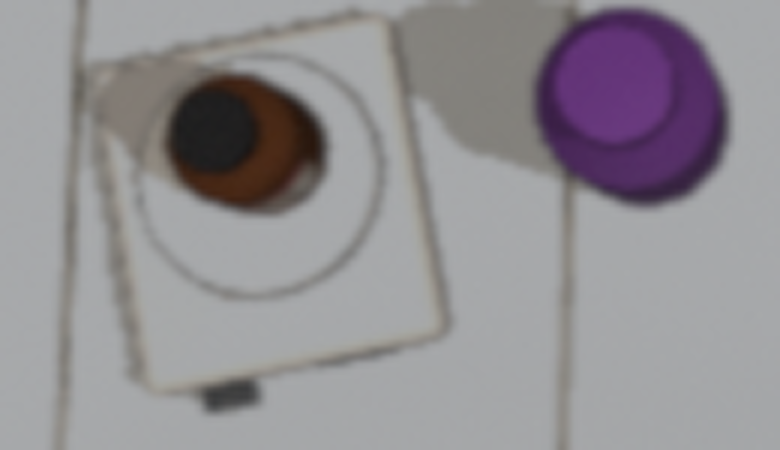

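View pics/c2.png

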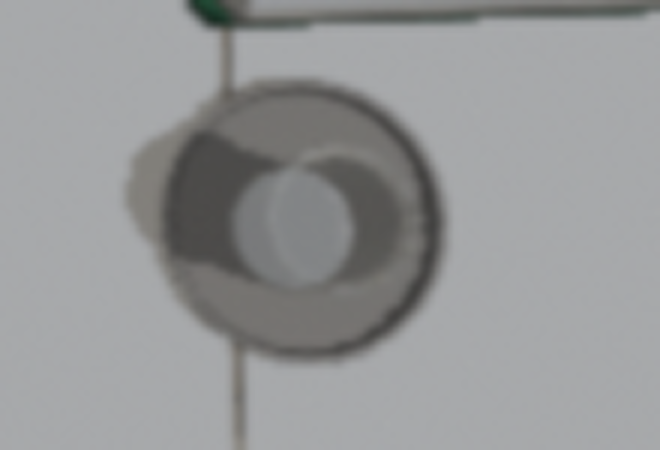

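View pics/c3.png

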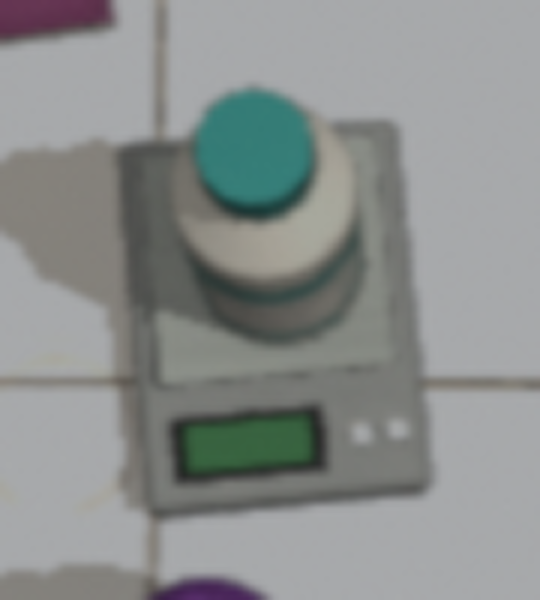

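Run:
```python
from h import *
p,d,c=load('top0')
def o(n,x,y,u0,v0,z): print(n,plane(c,[(x+.5)/6+u0-.5,(y+.5)/6+v0-.5],z).round(4))
o('plate',259,175,130,215,.036)
o('tray',302,221,350,215,.010)
o('trayfloor?',302,221,350,215,.005)
o('beakerbase',292,228,350,215,.005)
o('beakerrim',345,217,350,215,.070)
for n,q in(('pan BL',(158,384)),('pan BR',(392,360)),('pan TR',(360,150))): o(n,*q,200,120,.034)
# scene crop of beaker/tray
p,d,c=load('scene0')
cv2.imwrite('pics/c4.png',cv2.resize(p[280:345,290:365,::-1],None,fx=8,fy=8,interpolation=cv2.INTER_CUBIC))
cv2.imwrite('pics/c5.png',cv2.resize(p[170:235,190:330,::-1],None,fx=5.5,fy=5.5,interpolation=cv2.INTER_CUBIC))
```

```text
plate [[0.4836 0.3363 0.036 ]]
tray [[ 0.4682 -0.1876  0.01  ]]
trayfloor? [[ 0.4686 -0.1891  0.005 ]]
beakerbase [[ 0.4658 -0.1851  0.005 ]]
beakerrim [[ 0.4661 -0.1859  0.07  ]]
pan BL [[0.6236 0.2184 0.034 ]]
pan BR [[0.6334 0.1279 0.034 ]]
pan TR [[0.7176 0.1408 0.034 ]]
```

View pics/c4.png

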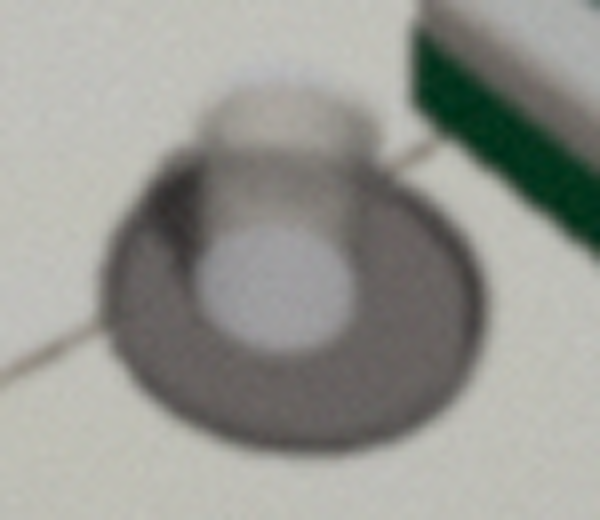

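View pics/c5.png

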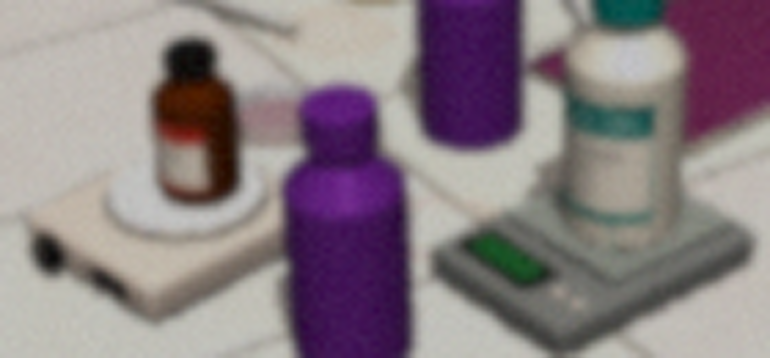

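```bash
cat > go.py <<'E'
from h import *
import sys
from workcell import bot
o=bot.get_obs(); r=R.from_quat(o['tool_rot']); p=np.array(o['eef_pos'])
x,y,z,yaw=map(float,sys.argv[1:5])
# target: tool z down, tool x at yaw
t=R.from_euler('z',yaw,degrees=True)*R.from_quat([1,0,0,0])
print('clock',round(o['clock'],2),'pos',p.round(4),'J',np.round(o['joint_pos'],2),'F',np.round(o['ft_force'],1),'w',round(o['grip_width'],4))
print('linear',r.inv().apply(np.array([x,y,z])-p).round(4),'rot',np.degrees((r.inv()*t).as_rotvec()).round(2))
E
python3 go.py .466 -.1855 .2 0
```

```text
clock 0.15 pos [0.1651 0.4715 0.2476] J [ 1.23  0.24  0.    1.34 -0.    1.57] F [ 0.2 -0.5 -0.3] w 0.0853
linear [-0.5205  0.5011  0.0485] rot [6.00e-02 8.00e-02 7.07e+01]
```

Request:
jog_arm --jaw '[0, 0, 0, 0, 0, 0, 0, 0]' --linear '[[-0.52, 0.501, 0.048], [-0.52, 0.501, 0.048], [-0.52, 0.501, 0.048], [-0.52, 0.501, 0.048], [-0.52, 0.501, 0.048], [-0.52, 0.501, 0.048], [-0.52, 0.501, 0.048], [-0.52, 0.501, 0.048]]' --delta_rot '[[0, 0, 70.7], [0, 0, 70.7], [0, 0, 70.7], [0, 0, 70.7], [0, 0, 70.7], [0, 0, 70.7], [0, 0, 70.7], [0, 0, 70.7]]'

```text
clock: 0.82
eef_pos: [0.304, 0.1677, 0.2261]
tool_rot: [0.993, 0.114, 0.0, -0.0]
ft_force: [0.7, 0.3, 0.4]
grip_width: 0.0855
```

```bash
python3 go.py .466 -.1855 .2 0
```

```text
clock 0.82 pos [0.304  0.1677 0.2261] J [ 0.5  -0.05 -0.38  1.24 -0.    1.85] F [0.7 0.3 0.4] w 0.0855
linear [0.0777 0.3808 0.0261] rot [-1.00e-02 -3.00e-02  1.31e+01]
```

Request:
jog_arm --jaw '[0, 0, 0, 0, 0, 0, 0, 0]' --linear '[[0.078, 0.381, 0.026], [0.078, 0.381, 0.026], [0.078, 0.381, 0.026], [0.078, 0.381, 0.026], [0.078, 0.381, 0.026], [0.078, 0.381, 0.026], [0.078, 0.381, 0.026], [0.078, 0.381, 0.026]]' --delta_rot '[[0, 0, 13.1], [0, 0, 13.1], [0, 0, 13.1], [0, 0, 13.1], [0, 0, 13.1], [0, 0, 13.1], [0, 0, 13.1], [0, 0, 13.1]]'

```text
clock: 1.48
eef_pos: [0.4445, -0.1341, 0.2036]
tool_rot: [1.0, 0.002, -0.0, -0.0]
ft_force: [0.7, 1.1, 0.8]
grip_width: 0.0855
```

```bash
python3 go.py .466 -.1855 .2 0
```

```text
clock 1.48 pos [ 0.4445 -0.1341  0.2036] J [-0.29  0.2  -0.17  1.2   0.    1.27] F [0.7 1.1 0.8] w 0.0855
linear [0.0213 0.0515 0.0036] rot [-0.01  0.01  0.26]
```

Request:
jog_arm --jaw '[0, 0, 0, 0, 0, 0, 0, 0]' --linear '[[0.021, 0.052, 0.01], [0.021, 0.052, 0.04], [0.021, 0.052, 0.07], [0.021, 0.052, 0.07], [0.021, 0.052, 0.07], [0.021, 0.052, 0.07], [0.021, 0.052, 0.07], [0.021, 0.052, 0.07]]' --delta_rot '[[0, 0, 0.2], [0, 0, 0.2], [0, 0, 0.2], [0, 0, 0.2], [0, 0, 0.2], [0, 0, 0.2], [0, 0, 0.2], [0, 0, 0.2]]'

```text
clock: 2.15
eef_pos: [0.4669, -0.1836, 0.1361]
tool_rot: [1.0, 0.002, 0.002, 0.001]
ft_force: [-0.2, 0.8, -0.3]
grip_width: 0.0858
```

```bash
cat > shot.py <<'E'
from h import *
import sys
from workcell import bot
n=sys.argv[1]; cam=sys.argv[2]
c=bot.calibration(cam); p,d=bot.camera(cam)
cv2.imwrite(f"pics/{n}.png",p[:,:,::-1]); np.savez(f"pics/{n}.npz",p=p,d=d,c=np.array(c,dtype=object))
E
python3 go.py .466 -.1855 .041 0; python3 shot.py w1 wrist
```

```text
clock 2.15 pos [ 0.4669 -0.1836  0.1361] J [-0.37  0.32 -0.19  1.05  0.    1.19] F [-0.2  0.8 -0.3] w 0.0858
linear [-0.0012  0.0018  0.0951] rot [ 0.08 -0.21  0.18]
```

View pics/w1.png

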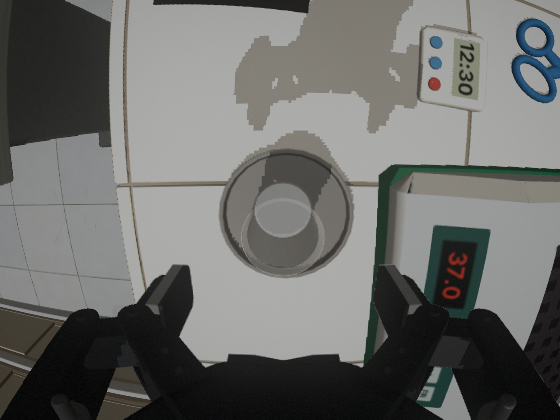

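Run:
```python
from h import *
p,d,c=load('w1')
print('tray',plane(c,[[286,213]],.010,True).round(4))
print('base',plane(c,[[282.5,209.5]],.006,True).round(4),'rim',plane(c,[[284,237]],.070,True).round(4))
print('tray edges',plane(c,[[219,213],[353,213],[286,148],[286,278]],.01,True).round(4).tolist())
cv2.imwrite('pics/w1c.png',cv2.resize(p[140:285,210:360,::-1],None,fx=4,fy=4,interpolation=cv2.INTER_CUBIC))
```

```text
tray [[ 0.4711 -0.1859  0.01  ]]
base [[ 0.4682 -0.1841  0.006 ]] rim [[ 0.469  -0.1837  0.07  ]]
tray edges [[0.4164, -0.186, 0.01], [0.526, -0.1858, 0.01], [0.4708, -0.1337, 0.01], [0.4714, -0.2449, 0.01]]
```

View pics/w1c.png

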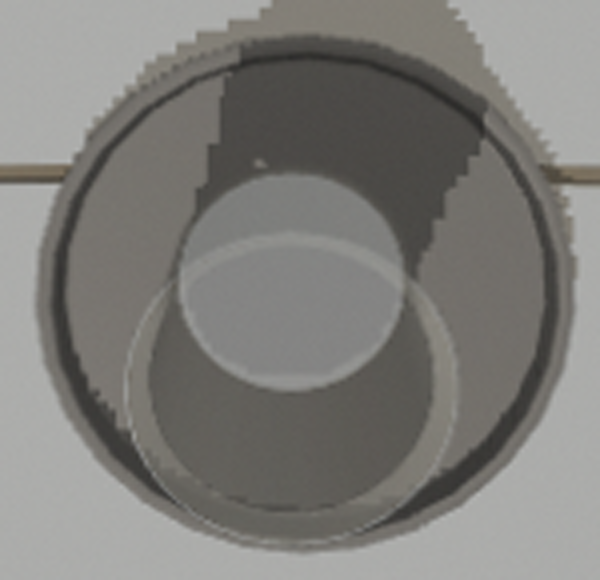

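Request:
jog_arm --jaw '[0, 0, 0, 0, 0, 0.5, 1, 1]' --linear '[[0.0, 0.001, 0.03], [0.0, 0.001, 0.06], [0.0, 0.001, 0.09], [0.0, 0.001, 0.095], [0.0, 0.001, 0.095], [0.0, 0.001, 0.095], [0.0, 0.001, 0.095], [0.0, 0.001, 0.095]]' --delta_rot '[[0, -0.2, 0], [0, -0.2, 0], [0, -0.2, 0], [0, -0.2, 0], [0, -0.2, 0], [0, -0.2, 0], [0, -0.2, 0], [0, -0.2, 0]]'

```text
clock: 2.87
eef_pos: [0.4673, -0.1854, 0.0411]
tool_rot: [1.0, 0.001, 0.0, 0.001]
ft_force: [0.4, 0.1, 0.3]
grip_width: 0.0515
```

Request:
jog_arm --jaw '[1, 1, 1, 1, 1, 1, 1, 1]' --linear '[[0, 0, 0], [0, 0, 0], [0, 0, 0], [0, 0, 0], [0, 0, -0.02], [0, 0, -0.06], [0, 0, -0.06], [0, 0, -0.06]]' --delta_rot '[[0, 0, 0], [0, 0, 0], [0, 0, 0], [0, 0, 0], [0, 0, 0], [0, 0, 0], [0, 0, 0], [0, 0, 0]]'

```text
clock: 3.53
eef_pos: [0.4686, -0.1859, 0.1026]
tool_rot: [1.0, 0.001, 0.002, 0.002]
ft_force: [0.7, -0.1, 0.1]
grip_width: 0.0477
```

```bash
python3 go.py .427 .05 .1 0; python3 shot.py w2 wrist
```

```text
clock 3.53 pos [ 0.4686 -0.1859  0.1026] J [-0.38  0.36 -0.23  0.97 -0.    1.19] F [ 0.7 -0.1  0.1] w 0.0477
linear [-0.0411 -0.236   0.0017] rot [ 0.17 -0.24  0.1 ]
```

View pics/w2.png

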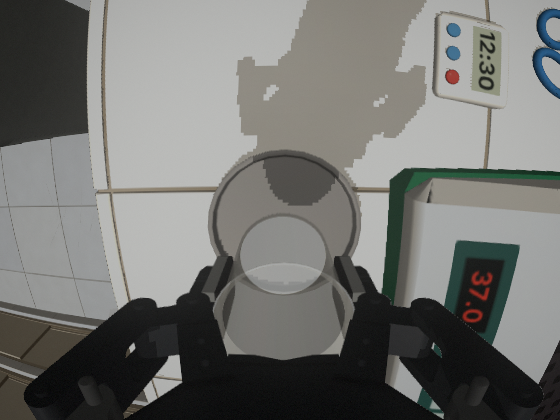

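Request:
jog_arm --jaw '[1, 1, 1, 1, 1, 1, 1, 1]' --linear '[[-0.007, -0.039, 0.002], [-0.014, -0.079, 0.002], [-0.021, -0.118, 0.002], [-0.028, -0.157, 0.002], [-0.034, -0.197, 0.002], [-0.041, -0.236, 0.002], [-0.041, -0.236, 0.002], [-0.041, -0.236, 0.002]]' --delta_rot '[[0, -0.2, 0], [0, -0.2, 0], [0, -0.2, 0], [0, -0.2, 0], [0, -0.2, 0], [0, -0.2, 0], [0, -0.2, 0], [0, -0.2, 0]]'

```text
clock: 4.25
eef_pos: [0.4231, 0.053, 0.0964]
tool_rot: [1.0, 0.004, -0.004, 0.0]
ft_force: [-0.8, -0.1, -0.2]
grip_width: 0.0479
```

```bash
python3 go.py .427 .05 .0425 0
```

```text
clock 4.25 pos [0.4231 0.053  0.0964] J [ 0.12  0.24 -0.43  0.91  0.    1.69] F [-0.8 -0.1 -0.2] w 0.0479
linear [0.0044 0.003  0.0538] rot [0.03 0.5  0.42]
```

Request:
jog_arm --jaw '[1, 1, 1, 1, 1, 1, 1, 1]' --linear '[[0.002, 0.0, 0.015], [0.002, 0.0, 0.03], [0.002, 0.0, 0.042], [0.002, 0.0, 0.048], [0.002, 0.0, 0.053], [0.002, 0.0, 0.053], [0.002, 0.0, 0.053], [0.002, 0.0, 0.053]]' --delta_rot '[[0, 0.2, 0], [0, 0.2, 0], [0, 0.2, 0], [0, 0.2, 0], [0, 0.2, 0], [0, 0.2, 0], [0, 0.2, 0], [0, 0.2, 0]]'

```text
clock: 4.92
eef_pos: [0.4266, 0.0508, 0.0446]
tool_rot: [1.0, 0.001, -0.001, -0.0]
ft_force: [1.1, 0.3, 0.4]
grip_width: 0.0479
```

```bash
python3 go.py .427 .05 .0415 0
```

```text
clock 4.92 pos [0.4266 0.0508 0.0446] J [ 0.12  0.32 -0.49  0.77  0.    1.69] F [1.1 0.3 0.4] w 0.0479
linear [0.0004 0.0008 0.0031] rot [-0.    0.14  0.06]
```

Request:
jog_arm --jaw '[1, 1, 1, 0, 0, 0, 0, 0]' --linear '[[0, 0, 0.003], [0, 0, 0.003], [0, 0, 0.003], [0, 0, 0.003], [0, 0, 0.003], [0, 0, 0.003], [0, 0, 0.003], [0, 0, 0.003]]' --delta_rot '[[0, 0, 0], [0, 0, 0], [0, 0, 0], [0, 0, 0], [0, 0, 0], [0, 0, 0], [0, 0, 0], [0, 0, 0]]'

```text
clock: 5.58
eef_pos: [0.4261, 0.0512, 0.0412]
tool_rot: [1.0, 0.001, -0.002, -0.0]
ft_force: [-0.6, -0.1, -0.3]
grip_width: 0.0857
```

```bash
python3 go.py .670 .172 .24 0
```

```text
clock 5.58 pos [0.4261 0.0512 0.0412] J [ 0.12  0.32 -0.49  0.76  0.    1.69] F [-0.6 -0.1 -0.3] w 0.0857
linear [ 0.2435 -0.1204 -0.1996] rot [-0.    0.19  0.11]
```

Request:
jog_arm --jaw '[0, 0, 0, 0, 0, 0, 0, 0]' --linear '[[0, 0, -0.03], [0, 0, -0.07], [0, 0, -0.11], [0, 0, -0.15], [0, 0, -0.19], [0.03, -0.01, -0.2], [0.065, -0.03, -0.2], [0.1, -0.05, -0.2]]' --delta_rot '[[0, 0, 0], [0, 0, 0], [0, 0, 0], [0, 0.2, 0], [0, 0.2, 0], [0, 0.2, 0], [0, 0.2, 0], [0, 0.2, 0]]'

```text
clock: 6.25
eef_pos: [0.5284, 0.1016, 0.2434]
tool_rot: [1.0, 0.0, 0.003, -0.0]
ft_force: [0.1, -0.5, 1.0]
grip_width: 0.0853
```

Request:
jog_arm --jaw '[0, 0, 0, 0, 0, 0, 0, 0]' --linear '[[0.035, -0.015, 0], [0.07, -0.03, 0], [0.105, -0.05, 0], [0.13, -0.06, 0], [0.14, -0.065, 0], [0.145, -0.07, 0], [0.145, -0.07, 0], [0.145, -0.07, 0]]' --delta_rot '[[0, 0, 0], [0, 0, 0], [0, 0, 0], [0, 0, 0], [0, 0, 0], [0, 0, 0], [0, 0, 0], [0, 0, 0]]'

```text
clock: 6.92
eef_pos: [0.6713, 0.1717, 0.2398]
tool_rot: [1.0, 0.001, -0.001, 0.0]
ft_force: [0.6, -0.1, -0.0]
grip_width: 0.0853
```

```bash
python3 go.py .670 .172 .18 0; python3 shot.py w3 wrist;python3 shot.py t3 top
```

```text
clock 6.92 pos [0.6713 0.1717 0.2398] J [ 0.25  0.66  0.63  1.54 -0.    1.82] F [ 0.6 -0.1 -0. ] w 0.0853
linear [-0.0012 -0.0003  0.0598] rot [0.03 0.09 0.13]
```

View pics/w3.png

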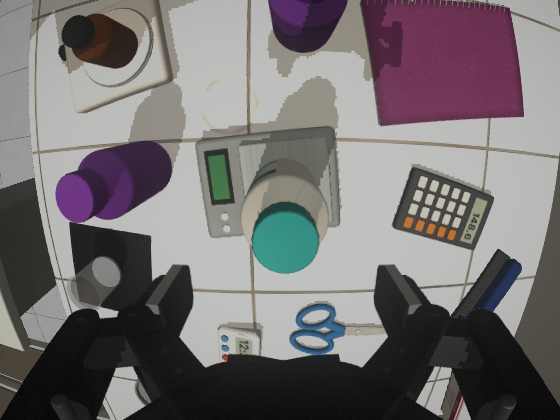

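View pics/t3.png

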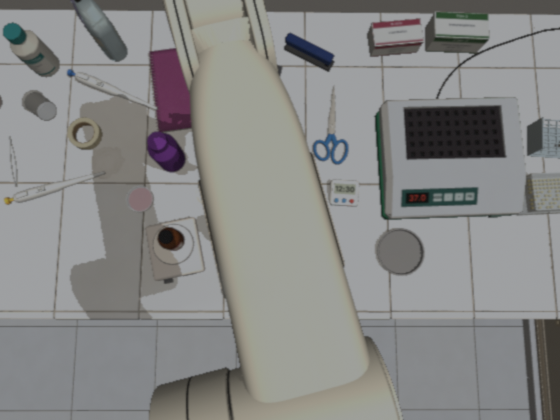

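Run:
```python
from h import *
p,d,c=load('w3')
h=cv2.cvtColor(p,cv2.COLOR_RGB2HSV);m=((h[...,0]>75)&(h[...,0]<100)&(h[...,1]>120)&(h[...,2]>90)).astype(np.uint8); m[:190]=0;m[290:]=0
k=max(cv2.findContours(m,0,2)[0],key=cv2.contourArea)
e=cv2.fitEllipse(k);print(e, plane(c,[e[0]],.187,True).round(4))
p,d,c=load('t3')
cv2.imwrite('pics/t3c.png',cv2.resize(p[215:290,350:460,::-1],None,fx=6,fy=6,interpolation=cv2.INTER_CUBIC))
```

```text
((284.9423828125, 241.6807403564453), (60.884178161621094, 65.48420715332031), 89.37762451171875) [[0.6736 0.1739 0.187 ]]
```

View pics/t3c.png

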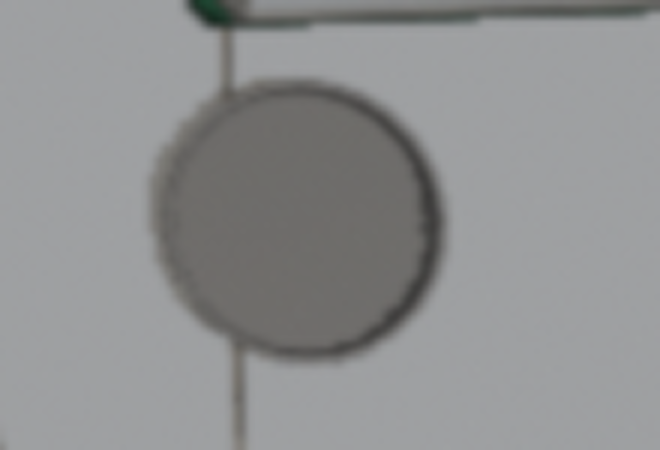

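Request:
jog_arm --jaw '[0, 0, 0, 0, 0, 0, 1, 1]' --linear '[[0.001, -0.001, 0.02], [0.001, -0.001, 0.04], [0.001, -0.001, 0.055], [0.001, -0.001, 0.06], [0.001, -0.001, 0.06], [0.001, -0.001, 0.06], [0.001, -0.001, 0.06], [0.001, -0.001, 0.06]]' --delta_rot '[[0, 0, 0], [0, 0, 0], [0, 0, 0], [0, 0, 0], [0, 0, 0], [0, 0, 0], [0, 0, 0], [0, 0, 0]]'

```text
clock: 7.68
eef_pos: [0.6732, 0.1727, 0.1826]
tool_rot: [1.0, 0.001, 0.001, -0.0]
ft_force: [-0.1, 0.0, 0.1]
grip_width: 0.0637
```

Request:
jog_arm --jaw '[1, 1, 1, 1, 1, 1, 1, 1]' --linear '[[0, 0, 0], [0, 0, 0], [0, 0, 0], [0, 0, 0], [0, 0, 0], [0, 0, -0.02], [0, 0, -0.04], [0, 0, -0.05]]' --delta_rot '[[0, 0, 0], [0, 0, 0], [0, 0, 0], [0, 0, 0], [0, 0, 0], [0, 0, 0], [0, 0, 0], [0, 0, 0]]'

```text
clock: 8.35
eef_pos: [0.6726, 0.1726, 0.2316]
tool_rot: [1.0, 0.001, 0.0, 0.0]
ft_force: [-0.4, 0.5, -2.7]
grip_width: 0.0393
```

```bash
python3 go.py .470 -.1875 .235 0; python3 shot.py s4 scene
```

```text
clock 8.35 pos [0.6726 0.1726 0.2316] J [ 0.25  0.66  0.61  1.52 -0.    1.82] F [-0.4  0.5 -2.7] w 0.0393
linear [-0.2032  0.3597 -0.0034] rot [ 0.01 -0.01  0.11]
```

View pics/s4.png

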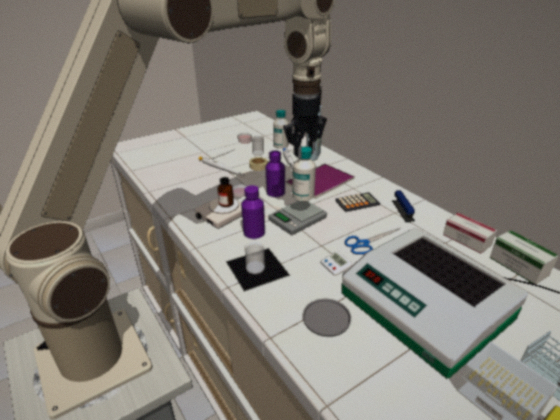

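Request:
jog_arm --jaw '[1, 1, 1, 1, 1, 1, 1, 1]' --linear '[[-0.015, 0.015, 0], [-0.038, 0.04, 0], [-0.062, 0.067, 0], [-0.086, 0.095, 0], [-0.11, 0.122, 0], [-0.134, 0.15, 0], [-0.155, 0.18, 0], [-0.17, 0.212, 0]]' --delta_rot '[[0, 0, 0], [0, 0, 0], [0, 0, 0], [0, 0, 0], [0, 0, 0], [0, 0, 0], [0, 0, 0], [0, 0, 0]]'

```text
clock: 9.07
eef_pos: [0.4998, -0.0404, 0.2294]
tool_rot: [1.0, 0.001, -0.002, -0.0]
ft_force: [0.5, 0.1, -2.8]
grip_width: 0.0394
```

```bash
python3 go.py .470 -.1875 .22 0
```

```text
clock 9.07 pos [ 0.4998 -0.0404  0.2294] J [-0.08  0.25 -0.03  1.29  0.    1.49] F [ 0.5  0.1 -2.8] w 0.0394
linear [-0.0302  0.147   0.0095] rot [-0.02  0.18  0.16]
```

Request:
jog_arm --jaw '[1, 1, 1, 1, 1, 1, 1, 1]' --linear '[[-0.008, 0.032, 0], [-0.015, 0.064, 0], [-0.022, 0.092, 0], [-0.027, 0.118, 0], [-0.03, 0.136, 0], [-0.03, 0.145, 0], [-0.03, 0.147, 0.005], [-0.03, 0.147, 0.01]]' --delta_rot '[[0, 0, 0], [0, 0, 0], [0, 0, 0], [0, 0, 0], [0, 0, 0], [0, 0, 0], [0, 0, 0], [0, 0, 0]]'

```text
clock: 9.73
eef_pos: [0.4732, -0.1868, 0.2199]
tool_rot: [1.0, 0.001, -0.0, -0.0]
ft_force: [-1.4, 0.7, -3.0]
grip_width: 0.0394
```

```bash
python3 go.py .470 -.1875 .152 0;python3 shot.py t5 top;python3 shot.py s5 scene
```

```text
clock 9.73 pos [ 0.4732 -0.1868  0.2199] J [-0.38  0.27 -0.03  1.27  0.    1.19] F [-1.4  0.7 -3. ] w 0.0394
linear [-0.0032  0.0008  0.0679] rot [-0.04  0.01  0.06]
```

View pics/t5.png

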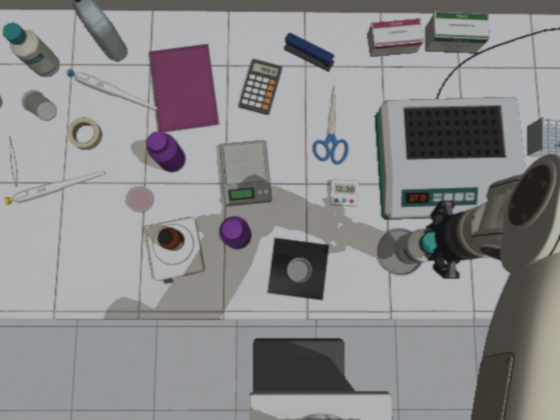

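View pics/s5.png

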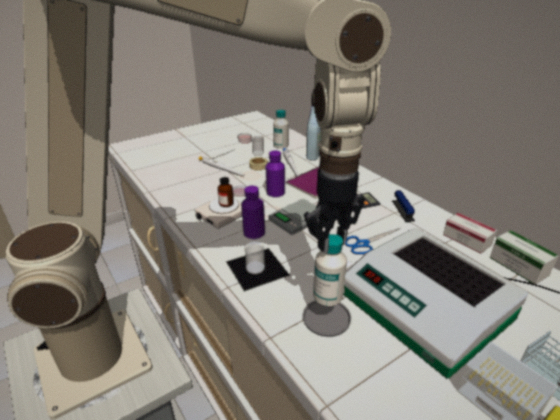

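Request:
jog_arm --jaw '[1, 1, 1, 1, 1, 1, 1, 1]' --linear '[[-0.001, 0.001, 0.02], [-0.001, 0.001, 0.038], [-0.001, 0.001, 0.052], [-0.001, 0.001, 0.06], [-0.001, 0.001, 0.064], [-0.001, 0.001, 0.066], [-0.001, 0.001, 0.066], [-0.001, 0.001, 0.066]]' --delta_rot '[[0, 0, 0], [0, 0, 0], [0, 0, 0], [0, 0, 0], [0, 0, 0], [0, 0, 0], [0, 0, 0], [0, 0, 0]]'

```text
clock: 10.5
eef_pos: [0.4728, -0.1877, 0.1555]
tool_rot: [1.0, 0.001, 0.001, 0.0]
ft_force: [0.1, -0.2, -2.9]
grip_width: 0.0396
```

```bash
python3 go.py .470 -.1875 .1515 0
```

```text
clock 10.5 pos [ 0.4728 -0.1877  0.1555] J [-0.38  0.32 -0.14  1.11  0.    1.19] F [ 0.1 -0.2 -2.9] w 0.0396
linear [-0.0028 -0.0002  0.004 ] rot [ 0.03 -0.08  0.14]
```

Request:
jog_arm --jaw '[1, 1, 1, 1, 1, 1, 1, 1]' --linear '[[-0.002, 0, 0.001], [-0.002, 0, 0.002], [-0.002, 0, 0.003], [-0.002, 0, 0.004], [-0.002, 0, 0.004], [-0.002, 0, 0.004], [-0.002, 0, 0.004], [-0.002, 0, 0.004]]' --delta_rot '[[0, 0, 0], [0, 0, 0], [0, 0, 0], [0, 0, 0], [0, 0, 0], [0, 0, 0], [0, 0, 0], [0, 0, 0]]'

```text
clock: 11.17
eef_pos: [0.4703, -0.1879, 0.1511]
tool_rot: [1.0, 0.001, 0.0, 0.0]
ft_force: [-0.9, -0.8, 0.2]
grip_width: 0.0395
```

Request:
jog_arm --jaw '[0, 0, 0, 0, 0, 0, 0, 0]' --linear '[[0, 0, 0], [0, 0, 0], [0, 0, 0], [0, 0, 0], [0, 0, -0.02], [0, 0, -0.05], [0, 0, -0.08], [0, 0, -0.08]]' --delta_rot '[[0, 0, 0], [0, 0, 0], [0, 0, 0], [0, 0, 0], [0, 0, 0], [0, 0, 0], [0, 0, 0], [0, 0, 0]]'

```text
clock: 11.83
eef_pos: [0.4732, -0.189, 0.2369]
tool_rot: [1.0, 0.001, 0.005, 0.002]
ft_force: [1.7, -0.2, 1.8]
grip_width: 0.0856
```

```bash
python3 go.py .493 .3335 .23 0;python3 shot.py w6 wrist
```

```text
clock 11.83 pos [ 0.4732 -0.189   0.2369] J [-0.38  0.26 -0.    1.3   0.    1.19] F [ 1.7 -0.2  1.8] w 0.0856
linear [ 0.0207 -0.5225  0.005 ] rot [ 0.23 -0.59  0.11]
```

View pics/w6.png

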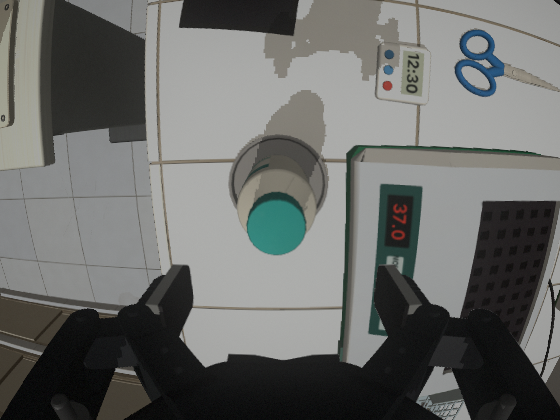

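Run:
```python
from h import *
p,d,c=load('w6')
h=cv2.cvtColor(p,cv2.COLOR_RGB2HSV);m=((h[...,0]>75)&(h[...,0]<100)&(h[...,1]>120)&(h[...,2]>90)).astype(np.uint8); m[:185]=0;m[290:]=0;m[:,330:]=0
k=max(cv2.findContours(m,0,2)[0],key=cv2.contourArea)
e=cv2.fitEllipse(k);print(e, plane(c,[e[0]],.156,True).round(4))
print(plane(c,[[229,184],[328,184],[279,134]],.01,True).round(4).tolist())
p,d,c=load('t5')
cv2.imwrite('pics/t5c.png',cv2.resize(p[130:220,205:285,::-1],None,fx=6,fy=6,interpolation=cv2.INTER_CUBIC))
```

```text
((275.7848815917969, 226.681884765625), (53.64133834838867, 57.28453063964844), 89.58516693115234) [[ 0.4705 -0.1875  0.156 ]]
[[0.4168, -0.1884, 0.01], [0.5268, -0.1885, 0.01], [0.4724, -0.1337, 0.01]]
```

View pics/t5c.png

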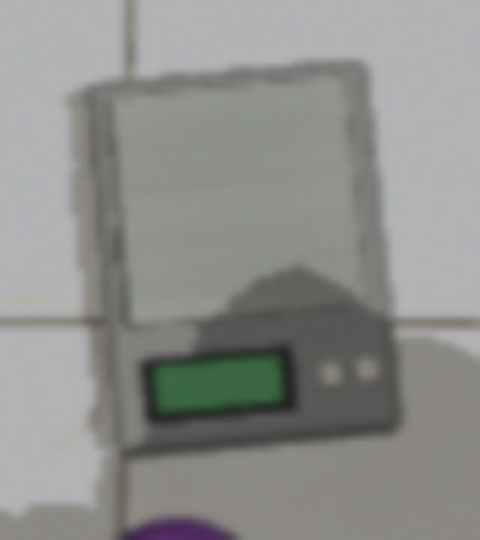

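Request:
jog_arm --jaw '[0, 0, 0, 0, 0, 0, 0, 0]' --linear '[[0.0, -0.03, 0], [0.0, -0.07, 0], [0.0, -0.11, 0], [0.0, -0.15, 0], [0.0, -0.19, 0], [0.0, -0.23, 0], [0.0, -0.265, 0], [0.0, -0.3, 0]]' --delta_rot '[[0, -0.3, 0], [0, -0.3, 0], [0, -0.3, 0], [0, -0.3, 0], [0, -0.3, 0], [0, -0.3, 0], [0, -0.3, 0], [0, -0.3, 0]]'

```text
clock: 12.55
eef_pos: [0.4686, 0.1141, 0.2297]
tool_rot: [1.0, 0.001, -0.003, 0.0]
ft_force: [2.0, -0.3, -1.1]
grip_width: 0.0855
```

```bash
python3 go.py .493 .3335 .2 0
```

```text
clock 12.55 pos [0.4686 0.1141 0.2297] J [ 0.24  0.22 -0.07  1.29  0.    1.81] F [ 2.  -0.3 -1.1] w 0.0855
linear [ 0.0251 -0.2194  0.0294] rot [0.02 0.38 0.14]
```

Request:
jog_arm --jaw '[0, 0, 0, 0, 0, 0, 0, 0]' --linear '[[0.003, -0.04, 0], [0.008, -0.08, 0], [0.013, -0.12, 0], [0.018, -0.16, 0], [0.023, -0.195, 0], [0.024, -0.215, 0.01], [0.024, -0.22, 0.025], [0.024, -0.22, 0.03]]' --delta_rot '[[0, 0.1, 0], [0, 0.1, 0], [0, 0.1, 0], [0, 0.1, 0], [0, 0.1, 0], [0, 0.1, 0], [0, 0.1, 0], [0, 0.1, 0]]'

```text
clock: 13.22
eef_pos: [0.4914, 0.3336, 0.1968]
tool_rot: [1.0, 0.003, -0.004, 0.001]
ft_force: [-1.5, -0.9, 0.2]
grip_width: 0.0852
```

```bash
python3 go.py .493 .3335 .088 0;python3 shot.py w7 wrist
python3 - <<'E'
from h import *
p,d,c=load('t5')
q=np.array([[112,98],[345,78],[130,325],[360,308]])/6+[205,130]-.42
w=plane(c,q,.034);print(w.round(4).tolist(),w.mean(0).round(4))
E
```

```text
clock 13.22 pos [0.4914 0.3336 0.1968] J [0.6  0.46 0.18 1.3  0.   2.16] F [-1.5 -0.9  0.2] w 0.0852
linear [ 0.0025 -0.0002  0.1088] rot [0.15 0.45 0.29]
[[0.714, 0.2261, 0.034], [0.7225, 0.1349, 0.034], [0.6232, 0.2176, 0.034], [0.6302, 0.1287, 0.034]] [0.6725 0.1768 0.034 ]
```

View pics/w7.png

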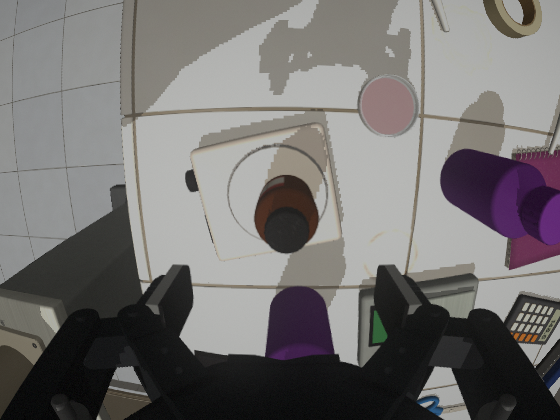

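Run:
```python
from h import *
p,d,c=load('w7')
print('plate',plane(c,[[278,195],[227,195],[329,195],[278,145]],.036,True).round(4).tolist())
print('cap',plane(c,[[286.5,230]],.126,True).round(4))
cv2.imwrite('pics/w7c.png',cv2.resize(p[135:260,215:345,::-1],None,fx=4.5,fy=4.5,interpolation=cv2.INTER_CUBIC))
```

```text
plate [[0.4868, 0.3376, 0.036], [0.4402, 0.3374, 0.036], [0.5331, 0.338, 0.036], [0.4867, 0.3828, 0.036]]
cap [[0.4943 0.3365 0.126 ]]
```

View pics/w7c.png

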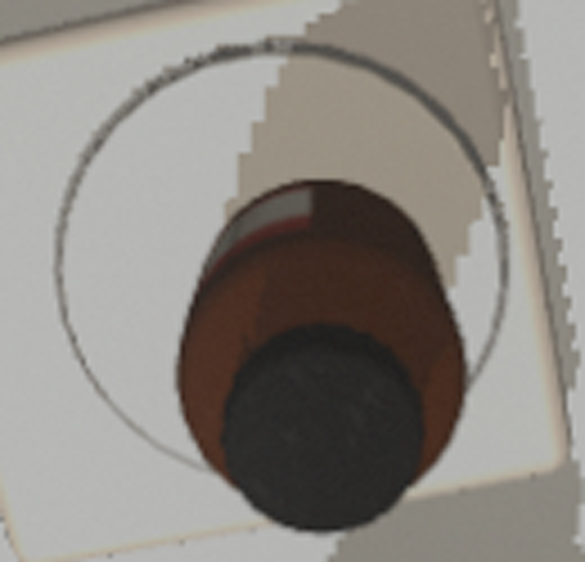

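Request:
jog_arm --jaw '[0, 0, 0, 0, 0, 0, 0, 1]' --linear '[[0.001, -0.001, 0.03], [0.001, -0.001, 0.06], [0.001, -0.001, 0.085], [0.001, -0.001, 0.1], [0.001, -0.001, 0.11], [0.001, -0.001, 0.11], [0.001, -0.001, 0.11], [0.001, -0.001, 0.11]]' --delta_rot '[[0, 0.2, 0.2], [0, 0.2, 0.2], [0, 0.2, 0.2], [0, 0.2, 0.2], [0, 0.2, 0.2], [0, 0.2, 0.2], [0, 0.2, 0.2], [0, 0.2, 0.2]]'

```text
clock: 13.93
eef_pos: [0.4947, 0.3335, 0.0922]
tool_rot: [1.0, -0.001, 0.001, -0.001]
ft_force: [-1.1, 0.9, 0.4]
grip_width: 0.075
```

Request:
jog_arm --jaw '[1, 1, 1, 1, 1, 1, 1, 1]' --linear '[[0, 0, 0], [0, 0, 0], [0, 0, 0], [0, 0, 0], [0, 0, 0], [0, 0, -0.02], [0, 0, -0.045], [0, 0, -0.06]]' --delta_rot '[[0, 0, 0], [0, 0, 0], [0, 0, 0], [0, 0, 0], [0, 0, 0], [0, 0, 0], [0, 0, 0], [0, 0, 0]]'

```text
clock: 14.6
eef_pos: [0.494, 0.3336, 0.1525]
tool_rot: [1.0, -0.001, 0.001, -0.0]
ft_force: [1.3, 0.2, -0.5]
grip_width: 0.0458
```

```bash
python3 go.py .674 .1767 .16 0;python3 shot.py w8 wrist
```

```text
clock 14.6 pos [0.494  0.3336 0.1525] J [ 0.59  0.48  0.1   1.19 -0.    2.17] F [ 1.3  0.2 -0.5] w 0.0458
linear [ 0.1803  0.1566 -0.0073] rot [-0.05 -0.08 -0.09]
```

View pics/w8.png

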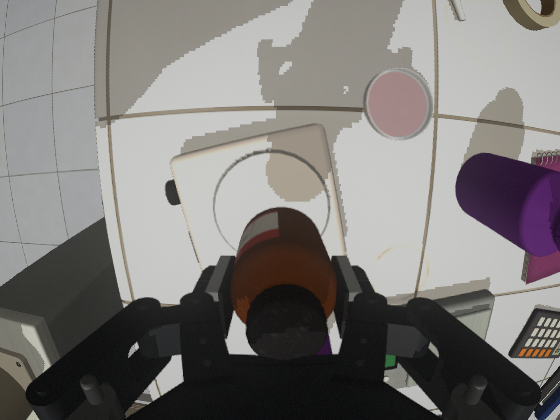

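Request:
jog_arm --jaw '[1, 1, 1, 1, 1, 1, 1, 1]' --linear '[[0.015, 0.013, 0], [0.042, 0.036, 0], [0.07, 0.06, 0], [0.1, 0.085, 0], [0.13, 0.113, 0], [0.155, 0.135, 0], [0.172, 0.15, 0], [0.18, 0.157, 0]]' --delta_rot '[[0, 0, 0], [0, 0, 0], [0, 0, 0], [0, 0, 0], [0, 0, 0], [0, 0, 0], [0, 0, 0], [0, 0, 0]]'

```text
clock: 15.32
eef_pos: [0.6752, 0.1727, 0.1491]
tool_rot: [1.0, -0.003, -0.0, 0.001]
ft_force: [-0.5, 0.4, -1.0]
grip_width: 0.0452
```

Request:
jog_arm --jaw '[1, 1, 1, 1, 1, 1, 1, 1]' --linear '[[0, 0, 0.0], [0, 0, 0.015], [0, 0, 0.03], [0, 0, 0.045], [0, 0, 0.05], [0, 0, 0.05], [0, 0, 0.05], [0, 0, 0.05]]' --delta_rot '[[0, 0, 0], [0, 0, 0], [0, 0, 0], [0, 0, 0], [0, 0, 0], [0, 0, 0], [0, 0, 0], [0, 0, 0]]'

```text
clock: 15.98
eef_pos: [0.6736, 0.177, 0.1019]
tool_rot: [1.0, -0.0, 0.001, -0.0]
ft_force: [0.6, 0.2, -1.6]
grip_width: 0.0457
```

```bash
python3 go.py .674 .1767 .089 0;python3 shot.py w9 wrist
```

```text
clock 15.98 pos [0.6736 0.177  0.1019] J [0.26 0.72 0.38 1.23 0.   1.83] F [ 0.6  0.2 -1.6] w 0.0457
linear [0.0004 0.0003 0.0129] rot [-0.04 -0.1  -0.03]
```

View pics/w9.png

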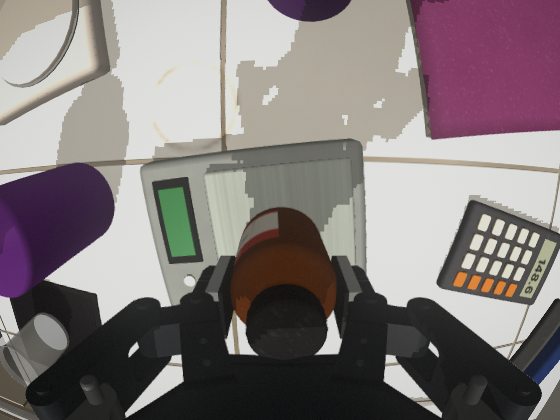

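Request:
jog_arm --jaw '[1, 1, 1, 1, 1, 1, 1, 1]' --linear '[[0, 0, 0.004], [0, 0, 0.008], [0, 0, 0.01], [0, 0, 0.011], [0, 0, 0.012], [0, 0, 0.012], [0, 0, 0.012], [0, 0, 0.012]]' --delta_rot '[[0, 0, 0], [0, 0, 0], [0, 0, 0], [0, 0, 0], [0, 0, 0], [0, 0, 0], [0, 0, 0], [0, 0, 0]]'

```text
clock: 16.7
eef_pos: [0.6733, 0.176, 0.0904]
tool_rot: [1.0, -0.001, 0.0, -0.0]
ft_force: [-3.5, -0.6, 6.3]
grip_width: 0.0456
```

Contact with the pan is felt (+6 N). Release and rise.

Request:
jog_arm --jaw '[1, 0, 0, 0, 0, 0, 0, 0]' --linear '[[0, 0, -0.0005], [0, 0, -0.0005], [0, 0, -0.0005], [0, 0, -0.0005], [0, 0, -0.0005], [0, 0, -0.02], [0, 0, -0.05], [0, 0, -0.09]]' --delta_rot '[[0, 0, 0], [0, 0, 0], [0, 0, 0], [0, 0, 0], [0, 0, 0], [0, 0, 0], [0, 0, 0], [0, 0, 0]]'

```text
clock: 17.37
eef_pos: [0.6712, 0.1754, 0.1751]
tool_rot: [1.0, -0.001, -0.004, 0.001]
ft_force: [0.3, -0.1, -0.9]
grip_width: 0.0855
```

Request:
jog_arm --jaw '[0, 0, 0, 0, 0, 0, 0, 0]' --linear '[[0, 0, -0.03], [-0.02, 0.01, -0.03], [-0.055, 0.03, -0.03], [-0.09, 0.05, -0.03], [-0.125, 0.07, -0.03], [-0.16, 0.085, -0.03], [-0.19, 0.1, -0.03], [-0.21, 0.11, -0.03]]' --delta_rot '[[0, 0, 0], [0, 0, 0], [0, 0, 0], [0, 0, 0], [0, 0, 0], [0, 0, 0], [0, 0, 0], [0, 0, 0]]'

```text
clock: 18.03
eef_pos: [0.4599, 0.0651, 0.2085]
tool_rot: [1.0, -0.001, -0.001, 0.0]
ft_force: [-0.4, -0.1, 0.3]
grip_width: 0.0857
```

```bash
python3 go.py .4265 .0515 .14 0
```

```text
clock 18.03 pos [0.4599 0.0651 0.2085] J [ 0.14  0.19 -0.16  1.22 -0.    1.71] F [-0.4 -0.1  0.3] w 0.0857
linear [-0.0332  0.0136  0.0685] rot [ 0.03  0.09 -0.13]
```

Request:
jog_arm --jaw '[0, 0, 0, 0, 0, 0, 0, 0]' --linear '[[-0.02, 0.01, 0.01], [-0.033, 0.014, 0.03], [-0.033, 0.014, 0.06], [-0.033, 0.014, 0.068], [-0.033, 0.014, 0.068], [-0.033, 0.014, 0.068], [-0.033, 0.014, 0.068], [-0.033, 0.014, 0.068]]' --delta_rot '[[0, 0, 0], [0, 0, 0], [0, 0, 0], [0, 0, 0], [0, 0, 0], [0, 0, 0], [0, 0, 0], [0, 0, 0]]'

```text
clock: 18.7
eef_pos: [0.4317, 0.0527, 0.1419]
tool_rot: [1.0, -0.001, 0.001, -0.0]
ft_force: [-0.7, -0.2, 1.5]
grip_width: 0.0858
```

```bash
python3 go.py .4265 .0515 .041 0; python3 shot.py w10 wrist; python3 shot.py s10 scene
```

```text
clock 18.7 pos [0.4317 0.0527 0.1419] J [ 0.12  0.19 -0.35  1.03 -0.    1.69] F [-0.7 -0.2  1.5] w 0.0858
linear [-0.0055  0.0012  0.1009] rot [-0.02 -0.15 -0.08]
```

View pics/w10.png

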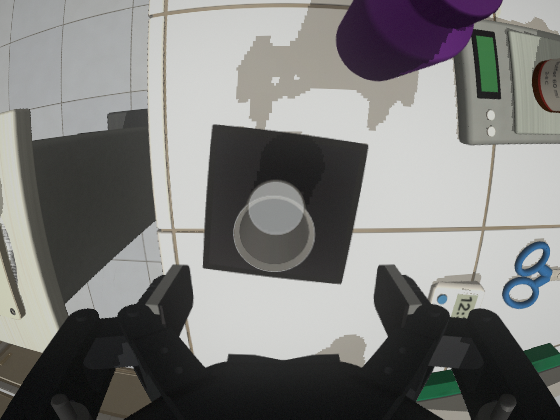

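View pics/s10.png

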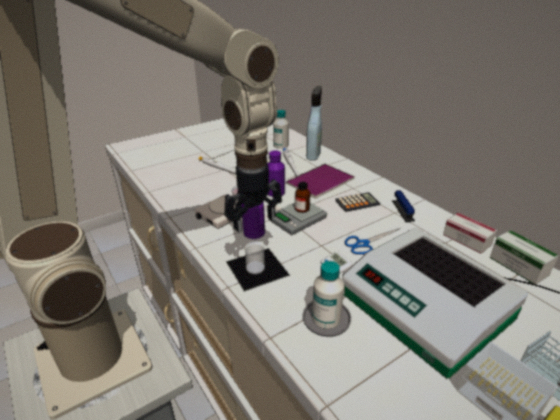

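All standing upright; the beaker is between the open fingers, rim centre at (274,233). Grasp it.

Request:
jog_arm --jaw '[0, 0, 0, 0, 0, 0, 0, 1]' --linear '[[-0.005, 0.001, 0.02], [-0.005, 0.001, 0.05], [-0.005, 0.001, 0.08], [-0.005, 0.001, 0.095], [-0.005, 0.001, 0.1], [-0.005, 0.001, 0.1], [-0.005, 0.001, 0.1], [-0.005, 0.001, 0.1]]' --delta_rot '[[0, 0, 0], [0, 0, 0], [0, 0, 0], [0, 0, 0], [0, 0, 0], [0, 0, 0], [0, 0, 0], [0, 0, 0]]'

```text
clock: 19.47
eef_pos: [0.4266, 0.0516, 0.042]
tool_rot: [1.0, -0.001, 0.001, -0.0]
ft_force: [0.2, -0.3, -0.4]
grip_width: 0.0755
```

Request:
jog_arm --jaw '[1, 1, 1, 1, 1, 1, 1, 1]' --linear '[[0, 0, 0], [0, 0, 0], [0, 0, 0], [0, 0, 0], [0, 0, 0], [0, 0, 0], [0, 0, -0.02], [0, 0, -0.05]]' --delta_rot '[[0, 0, 0], [0, 0, 0], [0, 0, 0], [0, 0, 0], [0, 0, 0], [0, 0, 0], [0, 0, 0], [0, 0, 0]]'

```text
clock: 20.13
eef_pos: [0.4227, 0.0511, 0.0894]
tool_rot: [1.0, -0.001, -0.003, 0.0]
ft_force: [0.8, 0.9, 0.1]
grip_width: 0.048
```

Request:
jog_arm --jaw '[1, 1, 1, 1, 1, 1, 1, 1]' --linear '[[0, 0, -0.03], [0, 0, -0.065], [0, 0, -0.1], [0, 0, -0.13], [0, 0, -0.145], [0, -0.01, -0.145], [0, -0.03, -0.145], [0, -0.06, -0.145]]' --delta_rot '[[0, 0, 0], [0, 0, 0], [0, 0, 0], [0, 0, 0], [0, 0, 0], [0, 0, 0], [0, 0, 0], [0, 0, 0]]'

```text
clock: 20.8
eef_pos: [0.4249, 0.1111, 0.2353]
tool_rot: [1.0, -0.003, 0.0, 0.0]
ft_force: [0.5, 0.5, -0.6]
grip_width: 0.0479
```

```bash
python3 go.py .4855 .337 .22 0; python3 shot.py w11 wrist
```

```text
clock 20.8 pos [0.4249 0.1111 0.2353] J [ 0.26  0.13 -0.17  1.27 -0.    1.83] F [ 0.5  0.5 -0.6] w 0.0479
linear [ 0.0594 -0.2263  0.0152] rot [ 0.03 -0.   -0.3 ]
```

View pics/w11.png

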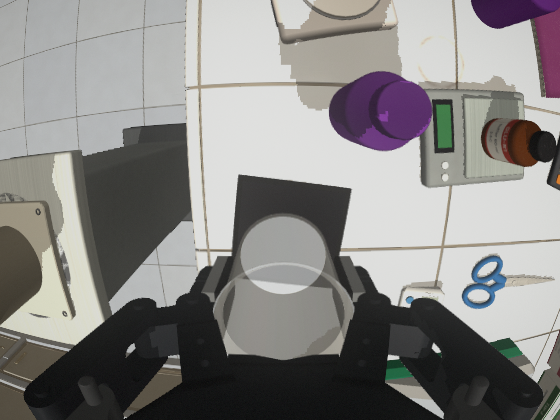

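Request:
jog_arm --jaw '[1, 1, 1, 1, 1, 1, 1, 1]' --linear '[[0.008, -0.03, 0], [0.018, -0.066, 0], [0.028, -0.104, 0], [0.038, -0.142, 0], [0.047, -0.178, 0], [0.055, -0.207, 0], [0.06, -0.222, 0], [0.06, -0.226, 0]]' --delta_rot '[[0, 0, 0], [0, 0, 0], [0, 0, 0], [0, 0, 0], [0, 0, 0], [0, 0, 0], [0, 0, 0], [0, 0, 0]]'

```text
clock: 21.52
eef_pos: [0.4851, 0.3405, 0.2331]
tool_rot: [1.0, 0.001, -0.001, 0.0]
ft_force: [0.4, 0.0, -0.4]
grip_width: 0.0481
```

Request:
jog_arm --jaw '[1, 1, 1, 1, 1, 1, 1, 1]' --linear '[[0, 0, 0.02], [0, 0, 0.055], [0, 0, 0.09], [0, 0, 0.12], [0, 0, 0.135], [0, 0, 0.14], [0, 0, 0.14], [0, 0, 0.14]]' --delta_rot '[[0, 0, 0], [0, 0, 0], [0, 0, 0], [0, 0, 0], [0, 0, 0], [0, 0, 0], [0, 0, 0], [0, 0, 0]]'

```text
clock: 22.18
eef_pos: [0.4857, 0.3372, 0.0961]
tool_rot: [1.0, -0.001, 0.0, -0.0]
ft_force: [0.5, 0.1, -0.3]
grip_width: 0.0478
```

```bash
python3 go.py .4855 .337 .075 0; python3 shot.py w12 wrist
```

```text
clock 22.18 pos [0.4857 0.3372 0.0961] J [0.61 0.52 0.01 1.06 0.   2.18] F [ 0.5  0.1 -0.3] w 0.0478
linear [-0.0002  0.0002  0.0211] rot [-0.01 -0.02 -0.11]
```

View pics/w12.png

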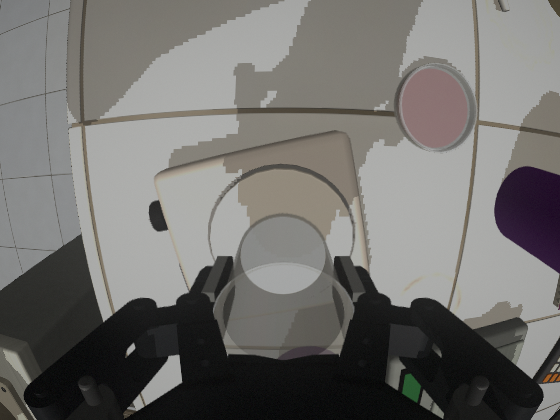

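Request:
jog_arm --jaw '[1, 1, 1, 1, 1, 1, 1, 1]' --linear '[[0, 0, 0.008], [0, 0, 0.014], [0, 0, 0.018], [0, 0, 0.019], [0, 0, 0.02], [0, 0, 0.02], [0, 0, 0.02], [0, 0, 0.02]]' --delta_rot '[[0, 0, 0], [0, 0, 0], [0, 0, 0], [0, 0, 0], [0, 0, 0], [0, 0, 0], [0, 0, 0], [0, 0, 0]]'

```text
clock: 22.9
eef_pos: [0.4858, 0.3374, 0.0758]
tool_rot: [1.0, -0.001, 0.0, -0.0]
ft_force: [-0.0, 0.1, -0.4]
grip_width: 0.0479
```

Request:
jog_arm --jaw '[1, 1, 1, 1, 1, 1, 1, 1]' --linear '[[0, 0, 0.0005], [0, 0, 0.001], [0, 0, 0.0015], [0, 0, 0.0015], [0, 0, 0.0015], [0, 0, 0.0015], [0, 0, 0.0015], [0, 0, 0.0015]]' --delta_rot '[[0, 0, 0], [0, 0, 0], [0, 0, 0], [0, 0, 0], [0, 0, 0], [0, 0, 0], [0, 0, 0], [0, 0, 0]]'

```text
clock: 23.57
eef_pos: [0.4858, 0.3374, 0.0749]
tool_rot: [1.0, -0.001, 0.0, -0.0]
ft_force: [-2.2, -1.1, 5.9]
grip_width: 0.0479
```

Contact. Release, rise and back off.

Request:
jog_arm --jaw '[1, 0, 0, 0, 0, 0, 0, 0]' --linear '[[0, 0, -0.0005], [0, 0, -0.0005], [0, 0, -0.0005], [0, 0, -0.0005], [0, 0, -0.0005], [0, 0, -0.02], [0, 0, -0.05], [0, 0, -0.08]]' --delta_rot '[[0, 0, 0], [0, 0, 0], [0, 0, 0], [0, 0, 0], [0, 0, 0], [0, 0, 0], [0, 0, 0], [0, 0, 0]]'

```text
clock: 24.23
eef_pos: [0.4846, 0.3366, 0.1535]
tool_rot: [1.0, -0.001, -0.002, 0.001]
ft_force: [0.9, 0.3, 0.0]
grip_width: 0.0852
```

Request:
jog_arm --jaw '[0, 0, 0, 0, 0, 0, 0, 0]' --linear '[[0, 0, -0.04], [0, 0, -0.08], [-0.02, 0, -0.1], [-0.06, 0, -0.1], [-0.1, 0, -0.1], [-0.13, 0, -0.1], [-0.16, 0, -0.1], [-0.18, 0, -0.1]]' --delta_rot '[[0, 0, 0], [0, 0, 0], [0, 0, 0], [0, 0, 0], [0, 0, 0], [0, 0, 0], [0, 0, 0], [0, 0, 0]]'

```text
clock: 24.9
eef_pos: [0.303, 0.337, 0.2542]
tool_rot: [1.0, -0.0, -0.0, 0.0]
ft_force: [0.0, -0.1, 0.5]
grip_width: 0.0856
```

Request:
jog_arm --jaw '[0, 0, 0, 0, 0, 0, 0, 0]' --linear '[[0, 0, 0], [0, 0, 0], [0, 0, 0], [0, 0, 0], [0, 0, 0], [0, 0, 0], [0, 0, 0], [0, 0, 0]]' --delta_rot '[[0, 0, 0], [0, 0, 0], [0, 0, 0], [0, 0, 0], [0, 0, 0], [0, 0, 0], [0, 0, 0], [0, 0, 0]]'

```text
clock: 25.57
eef_pos: [0.306, 0.3375, 0.2539]
tool_rot: [1.0, -0.001, -0.0, 0.0]
ft_force: [-0.2, 0.5, -0.3]
grip_width: 0.0856
```

```bash
for a in "w13 wrist" "t13 top" "s13 scene"; do python3 shot.py $a; done; sed -i "s/('top0','scene0')/tuple(sys.argv[1:])/" meas.py; python3 meas.py t13 s13 | egrep "cap|timer|petri|plate"
python3 - <<'E'
from h import *
p,d,c=load('t13')
cv2.imwrite('pics/t13c.png',cv2.resize(p[100:320,110:440,::-1],None,fx=2.4,fy=2.4,interpolation=cv2.INTER_CUBIC))
E
```

```text
whitecap few
ambercap few
t13 plate 855 circ 0.4842 0.3375 r 0.0464 mean [0.4807 0.3297 0.0373] z5/95 [0.0343 0.0409]
t13 timer 568 [ 0.6112 -0.0603  0.065   0.0536] 87.1
t13 petri 568 circ 0.5922 0.4227 r 0.0318 mean [0.5915 0.4214 0.0155] z5/95 [0.0133 0.0165]
whitecap few
ambercap few
s13 plate 216 circ 0.49 0.3376 r 0.0519 mean [0.4799 0.3226 0.0363] z5/95 [0.0338 0.0407]
s13 timer 244 [ 0.6183 -0.0646  0.0521  0.0693] 14.2
s13 petri 122 circ 0.5897 0.4229 r 0.0327 mean [0.5844 0.4226 0.0146] z5/95 [0.0106 0.0177]
```

View pics/t13c.png

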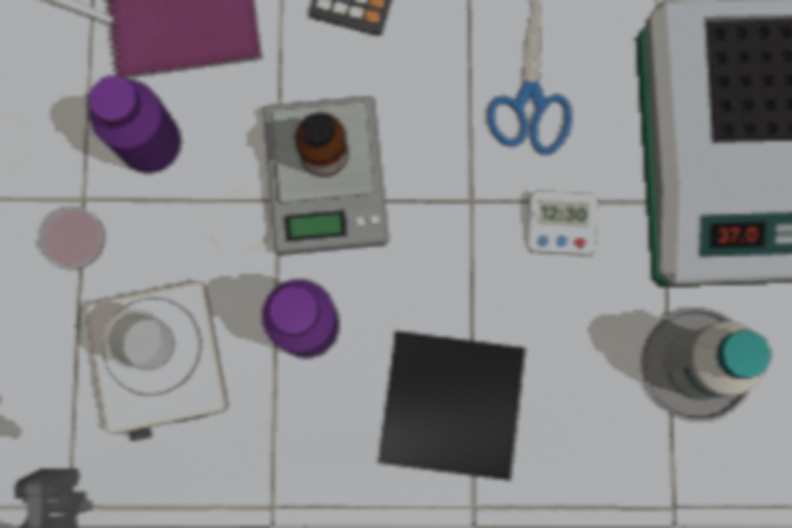

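View pics/w13.png

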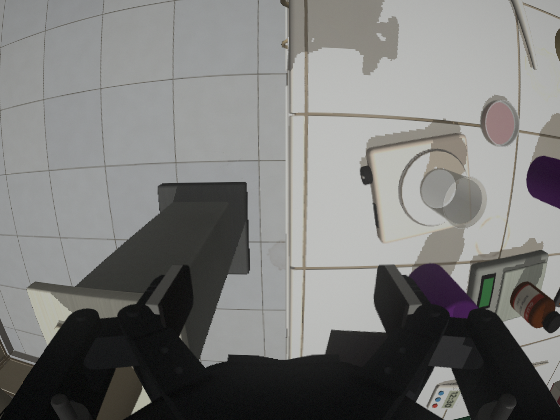

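View pics/s13.png

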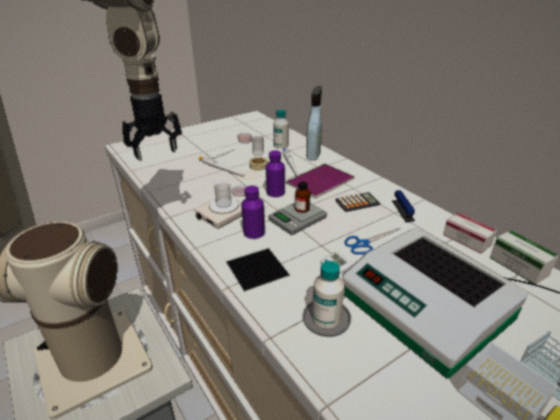

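Run:
```python
from h import *
p,d,c=load('t13')
for n,x,y,z in(('amber',318.5,128,.124),('white',745,353,.156),('beakerbase',149,343,.040),('plate',152,345,.036),('tray',697,364,.01)):
    print(n,plane(c,[x/2.4+110-.3,y/2.4+100-.3],z).round(4)[0,:2])
p,d,c=load('w13')
print(plane(c,[[438.5,188]],.04,True).round(4),plane(c,[[433,188.5]],.036,True).round(4))
```

```text
amber [0.6709 0.1753]
white [ 0.4686 -0.1858]
beakerbase [0.4858 0.3377]
plate [0.4843 0.3357]
tray [ 0.4684 -0.1881]
[[0.4864 0.3387 0.04  ]] [[0.4811 0.3371 0.036 ]]
```

```bash
python3 -c "
from workcell import bot
print(bot.job_done())"
```

```text
the job is handed in; nothing more can be done
None
```

All three vessels are on their correct stations, and I handed the job in at about 26 s of the 115 s allowed. I moved the beaker to the mat, the white bottle from the balance to the drip tray, the amber bottle from the stirrer to the balance, and the beaker from the mat to the stirrer.

- **Centring:** by the top view, the white bottle was about 2 mm off the tray centre. The amber bottle was 2–4 mm off the pan centre, and the beaker about 2.5 mm off the plate centre. The limit is 15 mm.
- **Upright and clear:** all three look upright in the last pictures, by eye only. The gripper was open and well away, with a force reading near zero.
- **Timer and petri dish:** the top view puts both within about 1 mm of where they started.

**Where checks disagreed:**
- The wrist and top cameras differed by 2–3 mm in x on most points. For the beaker on the plate, the wrist view gave an offset of about 5 mm instead of 2.5 mm.
- The scene view put the timer about 6 mm from its first fit. Only part of it was visible and the fit was poor, so I trusted the top view.
- In that last round, the automatic cap search found neither bottle, because its search boxes still covered their old spots. I read those two caps by hand from the picture.

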